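Gauge two bronze sleeves on horizontal pins and scrap the misfit

TASK

Two bronze sleeves lie in the cradles of the blue fit gauge. First try both: push each along its cradle towards its gauge pin until it is fully home against the back block or is stopped at the pin's end, without forcing it. Then leave the one that fits home on its pin, set the one that does not down in the red reject tray (no dropping), and do not disturb the tape roll and the pliers.

Things in the scene. Friction and masses are not known exactly. Their poses are not given: they have to be found in the camera images.
- gauge: blue steel fit gauge, fixed. Origin: centre of the underside of its base plate, 220 (x) x 170 (y) x 12 mm. Back block at its +x end: face towards -x at x = 85 mm, 170 mm wide, top at z = 60 mm. Two cradles along x at y = +55 and -55 mm, open above and at the -x end; in line with each a level 19 mm steel pin sticks 40 mm out of the block towards -x. Sleeves are pushed in +x; sliding takes 1 to 4 N
- sleeve_a_centre (a point): first sleeve: bronze tube, outside diameter 40, length 50 mm, about 0.4 kg. Bore 22 mm (fits over the pin) or 15 mm (does not): one of each, nothing marks which. Starts loose, lying in either cradle, its centre 100 to 140 mm before the block's face. Point: its middle, on its axis; x along its axis
- sleeve_b_centre (a point): second sleeve: bronze tube, outside diameter 40, length 50 mm, about 0.4 kg. Bore 22 mm (fits over the pin) or 15 mm (does not): one of each, nothing marks which. Starts loose, lying in either cradle, its centre 100 to 140 mm before the block's face. Point: its middle, on its axis; x along its axis
- pin_left_tip (a point): free, chamfered end of the gauge's left pin (gauge frame x 45, y +55, z 32 mm). A sleeve that does not fit stops with its centre about 24 mm before this. The cradle: base plate top (z = 12 mm) between two guide strips, tops at z = 19 mm, outer faces 20 mm either side of the axis, x from -100 to 80 mm
- pin_right_tip (a point): free, chamfered end of the gauge's right pin (gauge frame x 45, y -55, z 32 mm). A sleeve that does not fit stops with its centre about 24 mm before this. The cradle: base plate top (z = 12 mm) between two guide strips, tops at z = 19 mm, outer faces 20 mm either side of the axis, x from -100 to 80 mm
- pin_left_root (a point): where the axis of the left pin meets the back block's face (gauge frame x 85, y +55, z 32 mm). A sleeve fully home has its front end on this face, its centre 25 mm before this point; the pin then ends 10 mm inside it
- pin_right_root (a point): where the axis of the right pin meets the back block's face (gauge frame x 85, y -55, z 32 mm). A sleeve fully home has its front end on this face, its centre 25 mm before this point; the pin then ends 10 mm inside it
- reject_tray: red open plastic tray, fixed, empty, outside 170 x 170 mm, 35 mm high, walls and floor about 4 to 5 mm. Origin: centre of its underside, z up, x and y along its sides. It and a blue tray of bolts of the same size stand one on each side of the gauge
- tape_roll: roll of brown tape lying flat, 100 mm diameter, 48 mm high; bystander. Origin: centre of the underside
- pliers: pliers with red handles, lying flat, 165 mm long, 16 mm high; bystander. Origin: under the pivot

How it is judged (in metres and radians):
On the way:
1. both sleeves have been tried: the fitting one is fully home on its pin (within 5 mm of the back block) while the other stands against its pin's end (within 6 mm), both still in their cradles (((((distance between sleeve_a_centre and pin_left_root below 0.03 m and angle between the x axis of sleeve_a_centre and the x axis of gauge, either way round below 0.12 rad) or (distance between sleeve_a_centre and pin_right_root below 0.03 m and angle between the x axis of sleeve_a_centre and the x axis of gauge, either way round below 0.12 rad)) and ((distance between sleeve_b_centre and pin_left_tip below 0.03 m and angle between the x axis of sleeve_b_centre and the x axis of gauge, either way round below 0.12 rad) or (distance between sleeve_b_centre and pin_right_tip below 0.03 m and angle between the x axis of sleeve_b_centre and the x axis of gauge, either way round below 0.12 rad))) or (((distance between sleeve_b_centre and pin_left_root below 0.03 m and angle between the x axis of sleeve_b_centre and the x axis of gauge, either way round below 0.12 rad) or (distance between sleeve_b_centre and pin_right_root below 0.03 m and angle between the x axis of sleeve_b_centre and the x axis of gauge, either way round below 0.12 rad)) and ((distance between sleeve_a_centre and pin_left_tip below 0.03 m and angle between the x axis of sleeve_a_centre and the x axis of gauge, either way round below 0.12 rad) or (distance between sleeve_a_centre and pin_right_tip below 0.03 m and angle between the x axis of sleeve_a_centre and the x axis of gauge, either way round below 0.12 rad))))), for 0.2 s.
At the end, for the whole second after the job is handed in: the sleeve that fits is on its pin, within 5 mm of the back block; the one that does not lies inside the red tray, on its floor; both at rest (((((distance between sleeve_a_centre and pin_left_root below 0.03 m and angle between the x axis of sleeve_a_centre and the x axis of gauge, either way round below 0.12 rad) or (distance between sleeve_a_centre and pin_right_root below 0.03 m and angle between the x axis of sleeve_a_centre and the x axis of gauge, either way round below 0.12 rad)) and (x of sleeve_b_centre in the frame of reject_tray between -0.075 and 0.075 m and y of sleeve_b_centre in the frame of reject_tray between -0.075 and 0.075 m and z of sleeve_b_centre in the frame of reject_tray between 0.01 and 0.045 m)) or (((distance between sleeve_b_centre and pin_left_root below 0.03 m and angle between the x axis of sleeve_b_centre and the x axis of gauge, either way round below 0.12 rad) or (distance between sleeve_b_centre and pin_right_root below 0.03 m and angle between the x axis of sleeve_b_centre and the x axis of gauge, either way round below 0.12 rad)) and (x of sleeve_a_centre in the frame of reject_tray between -0.075 and 0.075 m and y of sleeve_a_centre in the frame of reject_tray between -0.075 and 0.075 m and z of sleeve_a_centre in the frame of reject_tray between 0.01 and 0.045 m))) and linear speed of each of sleeve_b, sleeve_a below 0.03 m/s); the robot touches nothing.
It fails at once if a sleeve is forced against the gauge (over 50 N) (contact force between any of sleeve_a, sleeve_b and gauge above 50 N).
It fails at once if a sleeve is dropped or thrown (faster than 0.9 m/s while not held) ((linear speed of sleeve_a above 0.9 m/s and contact force between sleeve_a and the fingers below 0.1 N) or (linear speed of sleeve_b above 0.9 m/s and contact force between sleeve_b and the fingers below 0.1 N)).
It fails at once if the tape roll or the pliers is moved by more than 30 mm (distance of any of tape_roll, pliers from where it was at the start of the episode above 0.03 m).
It also fails if it takes over 56 s, if anything falls off the work surface, if the arm or the gripper's body presses on something with over 40 N, if the wrist force passes 120 N, or if a joint passes its speed limit or range.

ROBOT

A 6-joint arm with a two-finger parallel gripper is mounted at the origin on the work surface. World frame = base frame: x ahead of the robot, y to its left, z up, the work surface at z = 0. Lengths are in m, angles in degrees, forces in N, time in s.
With the tool pointing down it reaches from about 0.3 to 0.875 m from the base axis. Payload 6.4 kg.
Tool frame: the origin (TCP) lies midway between the tips of the shut fingers; the grasp point (between the pads) lies 19 mm behind it; y points along the fingers, x is the direction in which the jaws open and shut, and the axes are right-handed (so a half turn about y gives the same grasp; the last joint's range is limited). The gripper opens to 85 mm and grips with 20 to 120 N. Pads are 22 mm wide; open, the fingers measure 114 mm over their backs; the gripper's body (76 mm by 85 mm) begins 54 mm behind the grasp point. The pads swing forward as they close: fully open they stand 13 mm farther back than shut.
Start: joints at [-78.111, 10.359, 92.074, -0, 77.567, -11.82], TCP at [0.231, -0.526, 0.231] pointing down, gripper open.
Joint ranges: [-171.53, 171.53], [-51.25, 118.39], [17.06, 147.69], [-65.23, 245.23], [0, 150.52], [-178.68, 178.68]. Speed limits (degrees/s): [147.25, 147.25, 172.46, 180, 180, 180].

INTERFACE

Orientations are given as [roll, pitch, yaw] about the fixed x, y, z axes, in that order (R = Rz(yaw) Ry(pitch) Rx(roll)).
In Python, from rig import state, vision, ticket gives the robot as it stands.
- The arm moves only by the tool play_rows, never from a script. Its argument "rows" is one flat list of numbers, 5 for each row, row after row: the shift along the world's x, y, z in m, then the turn about the world's z in rad, then the opening, from 0 (shut) to 1 (fully open). A call has 1 to 8 rows; each row is the pose to reach, as a shift and turn from the pose measured when the call began; what a row does not reach only later rows make up. A row lasts 1/10 s, in which the tool goes at most 50 mm and 8.59 degrees, less where a joint would pass 70% of its speed; a pose out of reach is approached as far as the arm can. A call with a gripper value outside its range is refused whole. The fingers move at their own pace and stop on an object; "force" is the grip in N (left out, the last holds). Time passes only in rows, so rows that repeat a pose let the fingers close. It gives the time, the measured TCP pose, the force and the opening at its end, in the units of the state.
- state(): the state, without advancing time (a new reading comes with each control period).
- vision.snapshot(name): name is "scene" or "side" or "wrist"; returns (picture, depth): 400x640x3 uint8, red, green, blue; 400x640 float32, m along the optical axis (not along the pixel's ray), 0 where there is no reading.
- vision.camera_model(name): a dict with "camera_matrix" (3x3 intrinsics, pixels), "camera_from_world" (4x4, takes a point from world to camera coordinates); the wrist camera has in their place "mount" (4x4, takes a point from camera to tool coordinates, whose origin is the TCP and whose axes are the tool frame's). Camera axes: x right, y down, z forward; pixel columns grow to the right and rows downward; lengths in m; the calibration is good to about 2 mm. A picture is of the moment at which its call begins: read the wrist's pose just before it. camera_model takes no time and is no camera call.
- ticket.hand_in(): hands the job in, once; it reports no verdict.
The state is a dict: "time_s": time; "q": joint angles; "qvel": joint speeds; "effort": joint torques, N m; "tcp_pos": TCP position; "eef_rot": TCP orientation; "contact_force": force on the tool from outside, world axes, zero at the start; "wrist_torque": the same for the moment, N m; "opening": finger opening in m.
Only numpy, scipy, OpenCV 4.12 (cv2) and the standard library are available. Lean on these libraries where they do the work, as an engineer would, in place of code of your own. Each camera call takes 0.05 s, during which the arm holds its last target. There are 200 camera calls.

## Working session

There is one attempt and no reset: what is moved stays moved. The work goes in short steps, Python scripts to look and compute and a tool call to move; the robot and the scene stay as the last step left them, time stands still between calls to the robot, and variables do not carry over. Pictures are saved under pics/ and viewed, about 8 in all and at most 12, crops included, and the job is handed in when it is done.

Besides the shell and the picture viewer there is one more tool, called after "Call:" as name(argument=value, ...), one argument or row to a line, values as JSON. play_rows: Moves the arm, as the interface text tells. Its arguments: {"type":"object","properties":{"rows":{"type":"array"},"force":{"type":"number"}},"required":["rows"]}

```bash
mkdir -p pics; ls; python3 - <<'E'
from rig import state, vision
import cv2, numpy as np
print(state())
for n in ("scene","side"):
    p,d=vision.snapshot(n); cv2.imwrite(f"pics/{n}0.png",p[:,:,::-1]); np.savez(f"{n}0.npz",p=p,d=d)
    print(n,vision.camera_model(n))
print(vision.camera_model("wrist"))
E
```

```text
pics
{'time_s': 0.0, 'q': array([-7.81123447e+01,  1.04025024e+01,  9.21327483e+01, -4.61886224e-04,
        7.75667271e+01, -1.18200171e+01]), 'qvel': array([ 0.00715307, -0.04895133, -0.06521958, -0.03743748, -0.00735242,
        0.00314529]), 'effort': array([ 9.08985953e-05, -4.44871902e+01, -3.51337302e+01, -3.25584115e-04,
        8.97633639e-03, -6.73002816e-06]), 'tcp_pos': array([ 0.23108749, -0.52590997,  0.23036896]), 'eef_rot': array([-89.97955237,   0.09990777, -66.29220993]), 'contact_force': array([-0.53903965, -0.34508136,  0.4258925 ]), 'wrist_torque': array([-0.00383769,  0.03724661, -0.02338511]), 'opening': 0.08566458093425221}
scene {'camera_matrix': array([[467.64183617,   0.        , 311.53368493],
       [  0.        , 467.64183617, 198.9834271 ],
       [  0.        ,   0.        ,   1.        ]]), 'camera_from_world': array([[ 0.74083878,  0.67166582, -0.00478764, -0.45466652],
       [ 0.43818428, -0.48868929, -0.75443841, -0.21050502],
       [-0.50907016,  0.55681937, -0.65635338,  1.52574111],
       [ 0.        ,  0.        ,  0.        ,  1.        ]])
[... 270 characters left out ...]
-0.1758825 , -0.69667918, -0.69548793,  0.11464762],
       [ 0.17949902,  0.67196036, -0.71850496,  0.7895587 ],
       [ 0.        ,  0.        ,  0.        ,  1.        ]])}
{'camera_matrix': array([[279.37611557,   0.        , 316.78690284],
       [  0.        , 279.37611557, 195.14932948],
       [  0.        ,   0.        ,   1.        ]]), 'mount': array([[ 9.99999537e-01, -8.42902277e-04,  4.64718858e-04,
        -5.01780295e-04],
       [-6.89896884e-04, -2.91006946e-01,  9.56720691e-01,
        -1.42287099e-01],
       [-6.71185633e-04, -9.56720569e-01, -2.91007393e-01,
         7.40710455e-02],
       [ 0.00000000e+00,  0.00000000e+00,  0.00000000e+00,
         1.00000000e+00]])}
```

View pics/scene0.png

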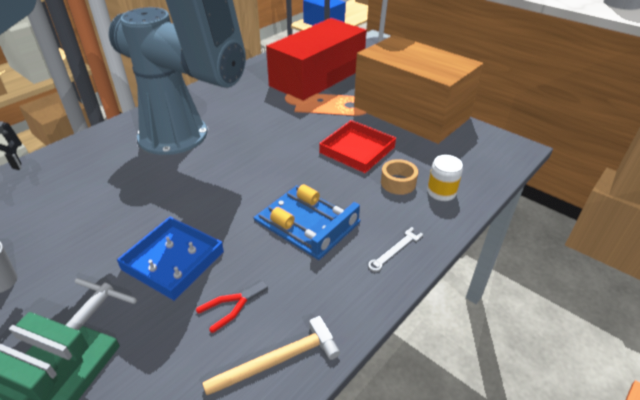

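View pics/side0.png

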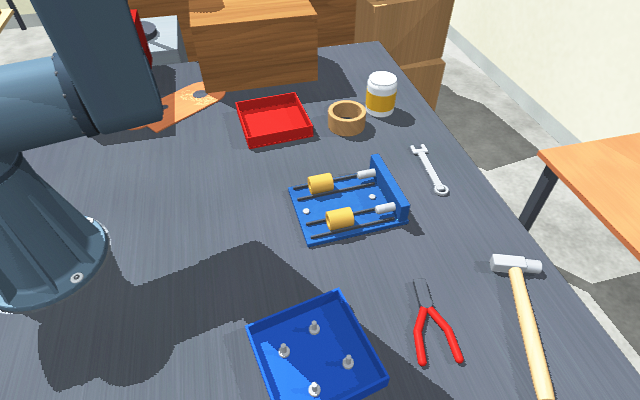

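The scene view shows the gauge around (310,220), the sleeves at (308,195) and (283,218), the red tray at (357,146), the tape at (399,177) and the pliers at (235,305). The side view agrees: sleeves at (320,184) and (340,220), back block on the far (+x) side, and the tray to the left (+y).

```bash
cat > h.py <<'E'
import numpy as np, cv2
from rig import vision, state
def pts(name,p,d,mask):
    m=vision.camera_model(name); K=m["camera_matrix"]; T=np.linalg.inv(m["camera_from_world"])
    v,u=np.nonzero((mask>0)&(d>0)); z=d[v,u]
    c=np.stack([(u-K[0,2])/K[0,0]*z,(v-K[1,2])/K[1,1]*z,z,np.ones_like(z)])
    return (T@c)[:3].T
def hsv(p,lo,hi): return cv2.inRange(cv2.cvtColor(p,cv2.COLOR_RGB2HSV),np.array(lo),np.array(hi))
E
python3 - <<'E'
from h import *
win={"scene":dict(g=(240,180,370,265),t=(315,118,400,175),s=(240,180,370,265)),"side":dict(g=(285,150,415,250),t=(230,88,318,150),s=(285,150,415,250))}
for n in win:
    f=np.load(f"{n}0.npz"); p,d=f["p"],f["d"]
    def box(m,k):
        x0,y0,x1,y1=win[n][k]; o=np.zeros_like(m); o[y0:y1,x0:x1]=m[y0:y1,x0:x1]; return o
    r=box(hsv(p,(0,150,80),(6,255,255))|hsv(p,(174,150,80),(180,255,255)),"t")
    P=pts(n,p,d,r); P=P[(P[:,2]>-.01)&(P[:,2]<.05)]
    top=P[P[:,2]>.028]; R=cv2.minAreaRect((top[:,:2]*1000).astype(np.float32)); print(n,"tray",len(P),R)
    b=box(hsv(p,(100,120,50),(125,255,255)),"g"); P=pts(n,p,d,b); P=P[(P[:,2]>-.01)&(P[:,2]<.08)]
    print(" gauge",cv2.minAreaRect((P[:,:2]*1000).astype(np.float32)))
    t=P[P[:,2]>.053]; print(" blocktop",len(t),cv2.minAreaRect((t[:,:2]*1000).astype(np.float32)))
    y=box(hsv(p,(12,110,80),(32,255,255)),"s")
    k,l,st,c=cv2.connectedComponentsWithStats(y)
    for i in range(1,k):
        if st[i,4]>60:
            Q=pts(n,p,d,cv2.erode((l==i).astype(np.uint8),np.ones((2,2)))); q=Q[Q[:,2]>.042]
            print(" sleeve",c[i],st[i],Q.max(0),"top",cv2.minAreaRect((q[:,:2]*1000).astype(np.float32)),cv2.minAreaRect((Q[:,:2]*1000).astype(np.float32)))
E
```

```text
scene tray 2379 ((502.6763916015625, 332.4534606933594), (171.92262268066406, 176.3805694580078), 4.562689781188965)
 gauge ((603.7615356445312, -9.952812194824219), (222.13494873046875, 172.35496520996094), 2.282027244567871)
 blocktop 473 ((698.6708374023438, -6.106208801269531), (21.51365089416504, 170.46116638183594), 2.4359657764434814)
 sleeve [307.74226804 194.28178694] [298 185  21  20 291] [0.58641816 0.06017076 0.05670804] top ((562.3116455078125, 40.44589614868164), (44.47782516479492, 30.798614501953125), 4.335988998413086) ((564.8787841796875, 37.70464324951172), (49.34152603149414, 32.92223358154297), 16.674089431762695)
 sleeve [281.79605263 217.92105263] [271 208  23  21 304] [ 0.5993208  -0.04818469  0.05602071] top ((574.9276123046875, -69.60920715332031), (45.505287170410156, 25.82729721069336), 5.875760555267334) ((575.3283081054688, -67.92721557617188), (46.317222595214844, 36.46677780151367), 4.303501129150391)
side tray 3129 ((500.3002014160156, 333.8645324707031), (168.98052978515625, 176.59674072265625), 3.8340816497802734)
 gauge ((606.358154296875, 24.832382202148438), (230.5308074951172, 237.11534118652344), 2.3131723403930664)
 blocktop 596 ((697.0798950195312, -3.9884872436523438), (21.509227752685547, 170.37109375), 2.191710948944092)
 sleeve [320.18501171 182.90632319] [308 173  26  21 427] [0.58273464 0.05378148 0.05398123] top ((557.6502685546875, 38.637760162353516), (48.669822692871094, 24.892244338989258), 5.442596435546875) ((558.0020751953125, 39.324920654296875), (49.22629165649414, 29.427621841430664), 0.6392910480499268)
 sleeve [339.48906561 218.09741551] [326 207  28  24 503] [ 0.59463899 -0.05205488  0.05427302] top ((569.9631958007812, -68.84044647216797), (48.608726501464844, 27.198638916015625), 2.182932138442993) ((570.2305908203125, -68.8686752319336), (32.425819396972656, 49.29447555541992), 88.46662139892578)
```

Call:
play_rows(
  rows=[0.025,0.04,0.01,-0.1,1,0.05,0.08,0.02,-0.2,1,0.075,0.12,0.03,-0.3,1,0.1,0.16,0.03,-0.374,1,0.125,0.2,0.03,-0.374,0.5,0.15,0.24,0.03,-0.374,0.24,0.175,0.28,0.03,-0.374,0.24,0.2,0.32,0.03,-0.374,0.24],
)

```text
time_s: 0.9
tcp_pos: [0.4316, -0.204, 0.2603]
eef_rot: [-90.0, 0.1, -87.7]
contact_force: [1.1, -0.1, -0.1]
opening: 0.0282
```

Call:
play_rows(
  rows=[0.025,0.04,0,0,0.24,0.05,0.08,0,0,0.24,0.07,0.12,-0.01,0,0.24,0.09,0.16,-0.01,0,0.24,0.1,0.19,-0.01,0,0.24,0.1,0.19,-0.01,0,0.24,0.1,0.19,-0.01,0,0.24],
)

```text
time_s: 1.6
tcp_pos: [0.5313, -0.0136, 0.2498]
eef_rot: [-90.0, 0.1, -87.6]
contact_force: [-0.2, -0.1, -1.0]
opening: 0.0205
```

```bash
cat >> h.py <<'E'
from scipy.spatial.transform import Rotation as Rn
def wsnap(fn):
    s=state(); p,d=vision.snapshot("wrist"); cv2.imwrite(fn,p[:,:,::-1])
    m=vision.camera_model("wrist"); T=np.eye(4); T[:3,:3]=Rn.from_euler("xyz",s["eef_rot"],degrees=True).as_matrix(); T[:3,3]=s["tcp_pos"]
    return s,p,d,m["camera_matrix"],T@m["mount"]
def wpts(p,d,K,T,mask):
    v,u=np.nonzero((mask>0)&(d>0)); z=d[v,u]
    return (T@np.stack([(u-K[0,2])/K[0,0]*z,(v-K[1,2])/K[1,1]*z,z,np.ones_like(z)]))[:3].T
def rect(P): return [np.round(a,1) for a in cv2.minAreaRect((P[:,:2]*1000).astype(np.float32))]
def look(fn):
    s,p,d,K,T=wsnap(fn); print(s["time_s"],s["tcp_pos"],s["eef_rot"],s["opening"],s["contact_force"])
    P=wpts(p,d,K,T,hsv(p,(100,120,50),(125,255,255))); P=P[(np.abs(P[:,0]-.61)<.15)&(np.abs(P[:,1]+.01)<.12)]
    for a,b,n in((.053,.07,"block"),(.006,.015,"base")):
        q=P[(P[:,2]>a)&(P[:,2]<b)]; print(n,len(q),rect(q) if len(q)>9 else "")
    k,l,st,c=cv2.connectedComponentsWithStats(hsv(p,(12,110,80),(32,255,255)))
    for i in range(1,k):
        if st[i,4]>250:
            Q=wpts(p,d,K,T,cv2.erode((l==i).astype(np.uint8),np.ones((3,3)))); Q=Q[Q[:,2]>.015]; q=Q[Q[:,2]>Q[:,2].max()-.012]
            print("sleeve",c[i].round(),st[i],Q.max(0).round(4),rect(q),rect(Q))
E
python3 -c "
from h import *
look('pics/w1.png')"
```

```text
1.6 [ 0.53131231 -0.01357704  0.2498172 ] [-9.00473714e+01  8.36244369e-02 -8.76210874e+01] 0.020457987977047173 [-0.17349043 -0.07782039 -0.97483336]
block 3678 [array([695.5,  -3.8]), array([ 20.1, 169.2]), np.float64(2.5)]
base 13678 [array([589.3,  -7.9]), array([194.6, 170.1]), np.float64(2.3)]
sleeve [39. 26.] [  14    0   59   59 2023] [0.7147 0.3212 0.0474] [array([675.2, 308.4]), array([63.5, 18.8]), np.float64(24.9)] [array([679.3, 308. ]), array([68.4, 22.9]), np.float64(18.2)]
sleeve [105.  39.] [  65    0   61   73 2044] [0.7173 0.2704 0.047 ] [array([671.2, 244.1]), array([20.2, 78.2]), np.float64(65.9)] [array([674.4, 244.7]), array([23.7, 83.1]), np.float64(69.4)]
sleeve [358. 141.] [ 343  121   32   42 1237] [ 0.5942 -0.0448  0.0531] [array([570.9, -62.5]), array([45.8, 35. ]), np.float64(1.6)] [array([570.8, -62.5]), array([45.9, 35. ]), np.float64(2.2)]
sleeve [272. 147.] [ 257  127   31   42 1194] [0.5815 0.0603 0.0526] [array([558.2,  43.5]), array([46.5, 32.3]), np.float64(2.0)] [array([558.2,  43.2]), array([46.5, 33.1]), np.float64(2.0)]Traceback (most recent call last):
  File "<string>", line 3, in <module>
    look('pics/w1.png')
    ~~~~^^^^^^^^^^^^^^^
  File "h.py", line 26, in look
    Q=wpts(p,d,K,T,cv2.erode((l==i).astype(np.uint8),np.ones((3,3)))); Q=Q[Q[:,2]>.015]; q=Q[Q[:,2]>Q[:,2].max()-.012]
                                                                                                    ~~~~~~~~~~^^
    return umr_maximum(a, axis, None, out, keepdims, initial, where)
ValueError: zero-size array to reduction operation maximum which has no identity
```

View pics/w1.png

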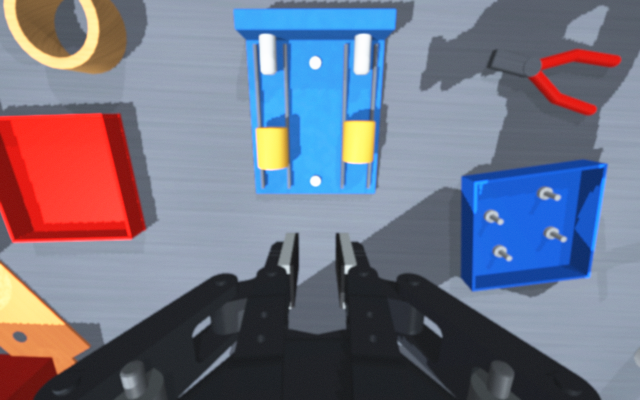

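The wrist view shows the gauge (235–395, 10–195) with its sleeves at (358,141) and (272,147), the red tray on the left and the tape roll at top left. The path is clear. I'll go down behind the right sleeve and push.

Call:
play_rows(
  rows=[-0.018,-0.045,0,0,0.24,-0.018,-0.051,-0.045,0,0.24,-0.018,-0.051,-0.09,0,0.24,-0.018,-0.051,-0.135,0,0.24,-0.018,-0.051,-0.175,0,0.24,-0.018,-0.051,-0.205,0,0.24,-0.018,-0.051,-0.224,0,0.24,-0.018,-0.051,-0.224,0,0.24],
  force=30,
)

```text
time_s: 2.45
tcp_pos: [0.5102, -0.066, 0.0231]
eef_rot: [-90.4, 0.2, -87.8]
contact_force: [-0.3, -0.1, -0.2]
opening: 0.0202
```

Call:
play_rows(
  rows=[0.006,0,0,0,0.24,0.012,0.0005,0,0,0.24,0.018,0.0007,0,0,0.24,0.024,0.001,0,0,0.24,0.028,0.001,0,0,0.24,0.028,0.001,0,0,0.24],
)

```text
time_s: 3.05
tcp_pos: [0.5392, -0.0651, 0.0236]
eef_rot: [-90.3, 0.2, -87.8]
contact_force: [0.3, 0.4, 0.3]
opening: 0.0207
```

Call:
play_rows(
  rows=[0.005,0.0002,0,0,0.24,0.01,0.0004,0,0,0.24,0.015,0.0006,0,0,0.24,0.02,0.0008,0,0,0.24,0.025,0.001,0,0,0.24,0.03,0.0012,0,0,0.24,0.033,0.0013,0,0,0.24,0.036,0.0014,0,0,0.24],
)

```text
time_s: 3.85
tcp_pos: [0.5755, -0.0636, 0.0236]
eef_rot: [-90.3, 0.2, -87.8]
contact_force: [-1.5, -0.5, 0.1]
opening: 0.0208
```

```bash
sed -i 's/Q=Q\[Q\[:,2\]>.015\];/Q=Q[(Q[:,2]>.015)\&(Q[:,1]<.15)]\n            if len(Q)<50: continue\n            /' h.py; python3 -c "
from h import *
look('pics/w2.png')"
```

```text
Traceback (most recent call last):
  File "h.py", line 28
    q=Q[Q[:,2]>Q[:,2].max()-.012]
IndentationError: unexpected indent
```

```bash
sed -i 's/^ *q=Q\[Q/            q=Q[Q/' h.py; python3 -c "
from h import *
look('pics/w2.png')"
```

```text
3.85 [ 0.57545205 -0.06363501  0.02355234] [-90.30980028   0.176605   -87.81746932] 0.020818444885466292 [-1.53673934 -0.5089277   0.13368561]
block 117 [array([574.7, -48.2]), array([55.7, 16. ]), np.float64(64.6)]
base 49219 [array([590.3,  -7.2]), array([194.3, 171.1]), np.float64(2.3)]
sleeve [318. 192.] [ 277  137   82  115 8643] [ 0.6368 -0.0437  0.0529] [array([611.6, -62.2]), array([49.5, 34.9]), np.float64(2.1)] [array([611.6, -62.2]), array([49.5, 35.8]), np.float64(2.1)]
sleeve [113. 277.] [  60  222  105  117 9136] [0.5838 0.0637 0.0526] [array([558.8,  44. ]), array([49.7, 33.3]), np.float64(3.1)] [array([559.2,  42.7]), array([50.3, 36.8]), np.float64(6.6)]
```

View pics/w2.png

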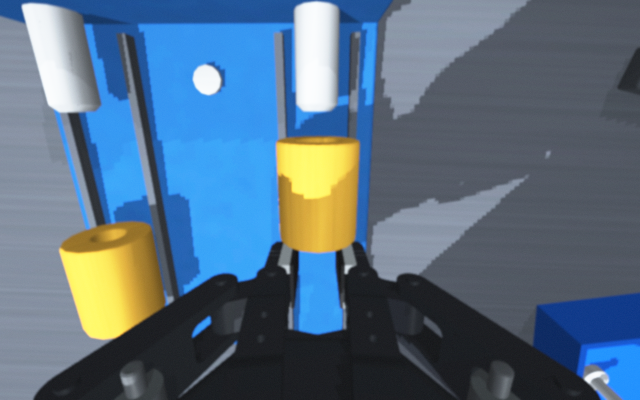

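The right sleeve (318,192) is sliding well and stays aligned. Its front is about 11 mm before the pin's end. I'll push on in small steps and watch the force.

Call:
play_rows(
  rows=[0.003,0.0001,0,0,0.24,0.006,0.0002,0,0,0.24,0.009,0.0004,0,0,0.24,0.011,0.0004,0,0,0.24,0.0125,0.0005,0,0,0.24],
)

```text
time_s: 4.4
tcp_pos: [0.5887, -0.0633, 0.0237]
eef_rot: [-90.3, 0.2, -87.8]
contact_force: [-1.6, -0.3, 0.7]
opening: 0.0206
```

Call:
play_rows(
  rows=[0.0015,0,0,0,0.24,0.0025,0.0001,0,0,0.24],
)

```text
time_s: 4.6
tcp_pos: [0.5913, -0.0631, 0.0237]
eef_rot: [-90.3, 0.2, -87.8]
contact_force: [-1.5, 0.1, 0.2]
opening: 0.0207
```

Call:
play_rows(
  rows=[0.0015,0,0,0,0.24,0.003,0.0001,0,0,0.24,0.0045,0.0002,0,0,0.24],
)

```text
time_s: 4.9
tcp_pos: [0.5959, -0.0629, 0.0237]
eef_rot: [-90.3, 0.2, -87.8]
contact_force: [-1.4, -0.3, -0.6]
opening: 0.0203
```

Call:
play_rows(
  rows=[0.002,0,0,0,0.24,0.004,0.0001,0,0,0.24],
)

```text
time_s: 5.1
tcp_pos: [0.6001, -0.0628, 0.0237]
eef_rot: [-90.3, 0.2, -87.8]
contact_force: [-1.0, -0.2, -0.4]
opening: 0.0203
```

It is past the pin's end with no rise in force, so the right sleeve fits. I'll take it home.

Call:
play_rows(
  rows=[0.004,0.0002,0,0,0.24,0.008,0.0003,0,0,0.24,0.012,0.0005,0,0,0.24,0.016,0.0006,0,0,0.24,0.019,0.0008,0,0,0.24,0.021,0.0008,0,0,0.24],
)

```text
time_s: 5.7
tcp_pos: [0.6214, -0.062, 0.0237]
eef_rot: [-90.3, 0.2, -87.8]
contact_force: [-1.7, 0.1, -0.0]
opening: 0.02
```

Call:
play_rows(
  rows=[0.001,0,0,0,0.24,0.002,0.0001,0,0,0.24],
)

```text
time_s: 5.9
tcp_pos: [0.6235, -0.0619, 0.0237]
eef_rot: [-90.3, 0.2, -87.8]
contact_force: [-2.1, 0.5, -0.5]
opening: 0.0204
```

Call:
play_rows(
  rows=[0.001,0,0,0,0.24,0.001,0,0,0,0.24],
)

```text
time_s: 6.1
tcp_pos: [0.6246, -0.0619, 0.0238]
eef_rot: [-90.2, 0.2, -87.8]
contact_force: [-0.0, 0.3, 0.8]
opening: 0.0203
```

Call:
play_rows(
  rows=[0.001,0,0,0,0.24,0.001,0,0,0,0.24],
)

```text
time_s: 6.3
tcp_pos: [0.6258, -0.0619, 0.0238]
eef_rot: [-90.2, 0.2, -87.8]
contact_force: [-1.6, 1.3, -0.1]
opening: 0.0205
```

Call:
play_rows(
  rows=[0.001,0,0,0,0.24,0.001,0,0,0,0.24],
)

```text
time_s: 6.5
tcp_pos: [0.6269, -0.0619, 0.0238]
eef_rot: [-90.2, 0.2, -87.8]
contact_force: [-1.2, -0.3, -0.9]
opening: 0.0207
```

```bash
python3 -c "
from h import *
look('pics/w3.png')"
```

```text
6.5 [ 0.62688036 -0.06186048  0.02378823] [-90.22018237   0.16393027 -87.8193985 ] 0.020715492142856166 [-1.15714727 -0.30540859 -0.91443007]
block 21967 [array([660.4, -15. ]), array([ 93.3, 150.2]), np.float64(2.4)]
base 26030 [array([603.3,  -7.1]), array([216.6, 170.4]), np.float64(2.3)]
sleeve [317. 195.] [ 276  144   83  108 8094] [ 0.6874 -0.0418  0.0533] [array([662.9, -60.2]), array([48.8, 34.6]), np.float64(2.3)] [array([662.9, -60.2]), array([48.8, 35.8]), np.float64(2.2)]
sleeve [120. 320.] [  86  296   79   58 2144] [0.6369 0.0642 0.1068] [array([636.7,  -1.4]), array([0.9, 0.2]), np.float64(70.0)] [array([601.3,  25.4]), array([20.1, 87.2]), np.float64(40.3)]
```

View pics/w3.png

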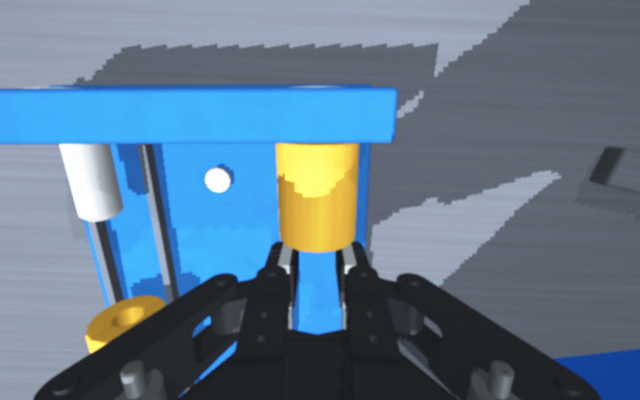

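The right sleeve (317,195) has its front at the block's face, at about row 144. A few 1 mm steps will confirm contact.

Call:
play_rows(
  rows=[0.001,0,0,0,0.24,0.001,0,0,0,0.24],
)

```text
time_s: 6.75
tcp_pos: [0.628, -0.0619, 0.0238]
eef_rot: [-90.2, 0.2, -87.8]
contact_force: [-0.9, 0.7, -0.1]
opening: 0.0207
```

Call:
play_rows(
  rows=[0.001,0,0,0,0.24,0.001,0,0,0,0.24],
)

```text
time_s: 6.95
tcp_pos: [0.6281, -0.0619, 0.0237]
eef_rot: [-90.3, 0.2, -87.8]
contact_force: [-4.4, 0.4, 2.2]
opening: 0.0204
```

It is home: motion stopped at 4.4 N. Now the left sleeve.

Call:
play_rows(
  rows=[-0.025,-0.001,0,0,0.24,-0.06,-0.002,0.035,0,0.24,-0.09,0.03,0.06,0,0.24,-0.11,0.07,0.06,0,0.24,-0.123,0.1,0.06,0,0.24,-0.123,0.105,0.03,0,0.24,-0.123,0.105,0.001,0,0.24,-0.123,0.105,0.001,0,0.24],
)

```text
time_s: 7.75
tcp_pos: [0.5024, 0.0439, 0.0219]
eef_rot: [-90.7, 0.2, -87.8]
contact_force: [-1.7, 0.0, -0.4]
opening: 0.0204
```

Call:
play_rows(
  rows=[0.005,0,0,0,0.24,0.01,0.0004,0,0,0.24,0.015,0.0006,0,0,0.24,0.02,0.0008,0,0,0.24,0.025,0.001,0,0,0.24,0.03,0.0012,0,0,0.24,0.035,0.0014,0,0,0.24,0.04,0.0016,0,0,0.24],
)

```text
time_s: 8.55
tcp_pos: [0.5427, 0.0455, 0.0218]
eef_rot: [-90.7, 0.2, -87.8]
contact_force: [-1.7, -0.1, 1.7]
opening: 0.0204
```

Call:
play_rows(
  rows=[0.005,0.0002,0,0,0.24,0.01,0.0004,0,0,0.24,0.015,0.0006,0,0,0.24,0.02,0.0008,0,0,0.24,0.025,0.001,0,0,0.24,0.03,0.0012,0,0,0.24,0.034,0.0014,0,0,0.24,0.036,0.0014,0,0,0.24],
)

```text
time_s: 9.35
tcp_pos: [0.5792, 0.0469, 0.0218]
eef_rot: [-90.7, 0.2, -87.8]
contact_force: [-1.8, -0.3, 1.7]
opening: 0.0202
```

Call:
play_rows(
  rows=[0.001,0,0,0,0.24,0.002,0.0001,0,0,0.24,0.003,0.0001,0,0,0.24],
)

```text
time_s: 9.65
tcp_pos: [0.5821, 0.047, 0.0218]
eef_rot: [-90.7, 0.2, -87.8]
contact_force: [-1.6, 0.1, 0.2]
opening: 0.0207
```

Call:
play_rows(
  rows=[0.001,0,0,0,0.24,0.002,0.0001,0,0,0.24],
)

```text
time_s: 9.85
tcp_pos: [0.5841, 0.0471, 0.0218]
eef_rot: [-90.7, 0.2, -87.8]
contact_force: [-1.8, 0.1, 0.8]
opening: 0.0204
```

Call:
play_rows(
  rows=[0.001,0,0,0,0.24,0.001,0,0,0,0.24],
)

```text
time_s: 10.05
tcp_pos: [0.5845, 0.0472, 0.0217]
eef_rot: [-90.7, 0.2, -87.8]
contact_force: [-4.3, -0.8, 1.9]
opening: 0.0206
```

Call:
play_rows(
  rows=[0.001,0,0,0,0.24,0.001,0,0,0,0.24],
)

```text
time_s: 10.25
tcp_pos: [0.5846, 0.0472, 0.0214]
eef_rot: [-90.9, 0.3, -87.8]
contact_force: [-6.4, -0.9, 2.6]
opening: 0.0206
```

```bash
python3 -c "
from h import *
look('pics/w4.png')"
```

```text
10.25 [0.58460997 0.04721182 0.02141205] [-90.86794056   0.2509584  -87.76211451] 0.020617975761278825 [-6.39070546 -0.91944905  2.64951814]
block 14175 [array([634.9,   8.8]), array([119.2, 141. ]), np.float64(2.3)]
base 43394 [array([589.8,  -7.8]), array([195.2, 170.4]), np.float64(2.4)]
sleeve [573. 103.] [  504    36   136   136 14811] [ 0.6883 -0.0382  0.0534] [array([664. , -57.3]), array([48.9, 33.2]), np.float64(3.4)] [array([663.9, -56.4]), array([48.9, 34.9]), np.float64(2.9)]
sleeve [318. 194.] [ 276  138   84  117 8797] [0.6462 0.0673 0.0527] [array([620.9,  48.7]), array([49.6, 35.2]), np.float64(2.1)] [array([620.9,  48.6]), array([49.6, 35.8]), np.float64(2.0)]
```

View pics/w4.png

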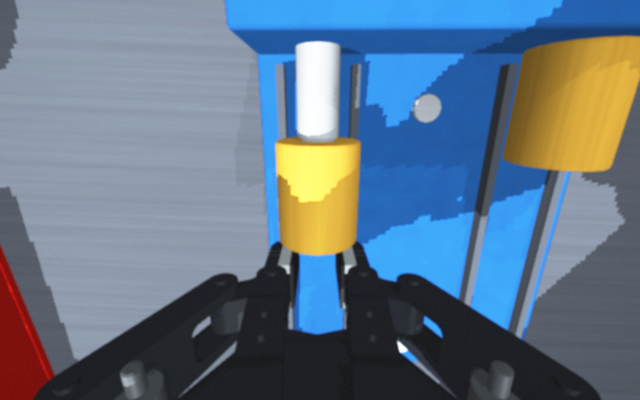

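The left sleeve (318,194) stands against its pin's end, stopped at 6 N with its centre at x=0.621. The right one is home (x=0.664). So the left one is the reject. I'll back off and grasp it from above.

Call:
play_rows(
  rows=[-0.02,-0.001,0,0,0.24,-0.025,-0.001,0.045,0,0.5,-0.01,0,0.08,0,1,0.02,0.001,0.09,0,1,0.036,0.0014,0.09,0,1,0.036,0.0014,0.09,0,1,0.036,0.0014,0.09,0,1],
)

```text
time_s: 11.0
tcp_pos: [0.6202, 0.0487, 0.1109]
eef_rot: [-90.9, 0.3, -87.8]
contact_force: [0.4, -0.7, -0.4]
opening: 0.0852
```

```bash
python3 -c "
from h import *
look('pics/w5.png')"
```

```text
11.0 [0.62023075 0.04867519 0.11088445] [-90.89598899   0.25918259 -87.75838607] 0.08520829665707991 [ 0.43962464 -0.74864472 -0.40143895]
block 7984 [array([696.3,  -3.1]), array([ 19.8, 169.5]), np.float64(2.2)]
base 21351 [array([600.9,  -7.2]), array([220.9, 170.1]), np.float64(2.3)]
sleeve [459. 156.] [ 428  125   64   68 3563] [ 0.6871 -0.0388  0.0533] [array([663.3, -57.8]), array([47.4, 32.4]), np.float64(3.4)] [array([663.2, -56.8]), array([47.2, 34.9]), np.float64(2.6)]
sleeve [318. 203.] [ 295  170   47   68 2891] [0.6459 0.0665 0.0529] [array([621.5,  48.8]), array([48.1, 34.7]), np.float64(1.5)] [array([621.5,  48.5]), array([47.9, 35.4]), np.float64(2.0)]
```

View pics/w5.png

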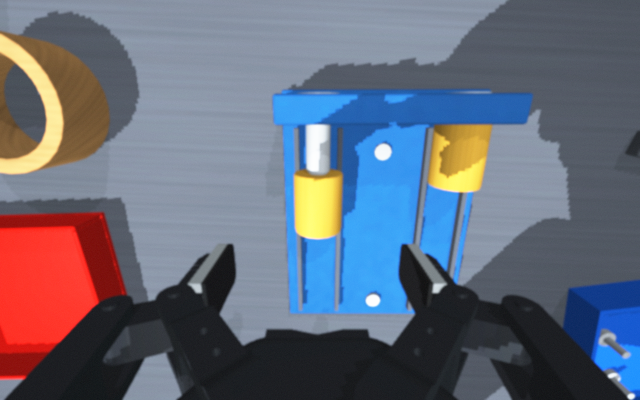

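The open fingers straddle the left sleeve (318,203), aligned to 1 mm. The right sleeve (459,156) sits against the block. Descend, then grip.

Call:
play_rows(
  rows=[0.001,0,-0.04,0,0.8,0.001,0,-0.07,0,0.75,0.001,0,-0.085,0,0.75,0.001,0,-0.09,0,0.75,0.001,0,-0.09,0,0.75],
)

```text
time_s: 11.55
tcp_pos: [0.6202, 0.0488, 0.0204]
eef_rot: [-91.0, 0.3, -87.8]
contact_force: [0.8, 0.2, 0.5]
opening: 0.0643
```

Call:
play_rows(
  rows=[0,0,0,0,0.55,0,0,0,0,0.5,0,0,0,0,0.4,0,0,0,0,0.3,0,0,0,0,0.3,0,0,0,0,0.3],
  force=40,
)

```text
time_s: 12.15
tcp_pos: [0.6215, 0.0486, 0.0223]
eef_rot: [-90.8, 0.2, -87.8]
contact_force: [-1.6, 0.1, 6.0]
opening: 0.0388
```

Call:
play_rows(
  rows=[-0.001,0,0.004,0,0.2,-0.002,0,0.012,0,0.2,-0.003,0,0.03,0,0.2,-0.003,0,0.06,0,0.2,-0.003,0,0.09,0,0.2,-0.003,0,0.09,0,0.2],
  force=60,
)

```text
time_s: 12.75
tcp_pos: [0.6222, 0.0483, 0.1186]
eef_rot: [-90.3, 0.2, -87.7]
contact_force: [0.4, -0.2, -3.1]
opening: 0.0384
```

```bash
python3 -c "
from h import *
look('pics/w6.png')
s,p,d,K,T=wsnap('pics/w6b.png')
P=wpts(p,d,K,T,hsv(p,(0,150,80),(6,255,255))|hsv(p,(174,150,80),(180,255,255)));P=P[(P[:,2]>.028)&(P[:,2]<.045)&(P[:,1]<.43)&(P[:,1]>.2)];print('tray',rect(P))"
```

```text
12.75 [0.62219506 0.04830925 0.11862176] [-90.27164322   0.15974422 -87.74132104] 0.038364184197549736 [ 0.42497426 -0.15120376 -3.08209263]
block 7186 [array([696.2,  -3.3]), array([ 19.4, 169.7]), np.float64(2.2)]
base 14858 [array([601.5,  -7.2]), array([219.8, 169.6]), np.float64(2.6)]
sleeve [452. 158.] [ 423  128   61   65 3245] [ 0.6871 -0.0391  0.0532] [array([663.4, -57.4]), array([46.9, 32.3]), np.float64(3.3)] [array([663.3, -56.7]), array([46.9, 33.8]), np.float64(2.5)]
sleeve [317. 260.] [ 279  204   77  117 8036] [0.6469 0.0679 0.1488] [array([621.4,  48.7]), array([50. , 35.6]), np.float64(2.5)] [array([621.5,  48.6]), array([50.3, 37.3]), np.float64(1.5)]
tray [array([496.6, 298.2]), array([111.1, 204. ]), np.float64(73.5)]
```

View pics/w6.png

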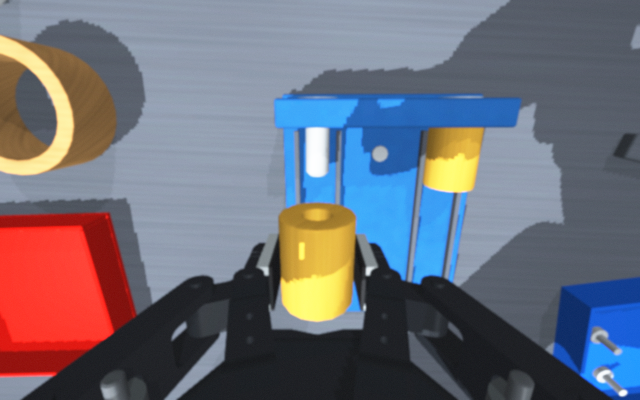

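The sleeve is held level with a 15 mm bore visible at (317,212). The right sleeve (452,158) is undisturbed. Now carry it to the tray centre at (0.501, 0.333).

Call:
play_rows(
  rows=[-0.01,0.02,0.01,0,0.2,-0.026,0.06,0.01,0,0.2,-0.044,0.105,0.01,0,0.2,-0.064,0.15,0.01,0,0.2,-0.084,0.195,0.01,0,0.2,-0.102,0.24,0.01,0,0.2,-0.115,0.27,0.01,0,0.2,-0.121,0.285,0.01,0,0.2],
)

```text
time_s: 13.65
tcp_pos: [0.4947, 0.3357, 0.1213]
eef_rot: [-91.0, 0.2, -87.6]
contact_force: [0.5, 0.0, -4.5]
opening: 0.0384
```

Call:
play_rows(
  rows=[0,0,-0.01,0,0.2,0,0,-0.035,0,0.2,0,0,-0.06,0,0.2,0,0,-0.075,0,0.2,0,0,-0.08,0,0.2,0,0,-0.08,0,0.2],
)

```text
time_s: 14.25
tcp_pos: [0.4944, 0.3346, 0.0401]
eef_rot: [-91.1, 0.1, -87.6]
contact_force: [-0.4, 0.5, -3.7]
opening: 0.0383
```

```bash
python3 - <<'E'
from h import *
s,p,d,K,T=wsnap('pics/w7.png'); print(s["tcp_pos"],s["eef_rot"],s["contact_force"])
P=wpts(p,d,K,T,hsv(p,(0,150,60),(6,255,255))|hsv(p,(174,150,60),(180,255,255)));P=P[(P[:,1]>.2)&(P[:,2]<.06)]
q=P[P[:,2]>.028];print('rim',rect(q),q.min(0),q.max(0)); f=P[P[:,2]<.012]; print("floor z",len(f),np.median(f[:,2]))
E
```

```text
[0.49443293 0.3346111  0.04014322] [-91.07383429   0.1267076  -87.63936271] [-0.35297905  0.498049   -3.73086023]
rim [array([499.7, 334.2]), array([170.1, 171. ]), np.float64(4.0)] [0.41085591 0.24517195 0.0280013 ] [0.59012092 0.42489172 0.05992267]
floor z 42498 0.0038373888896866687
```

View pics/w7.png

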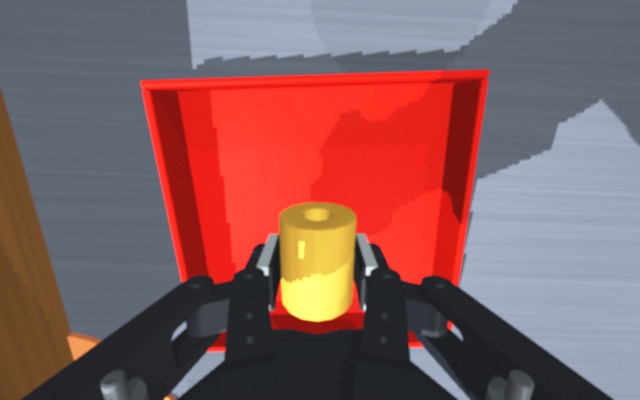

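The sleeve (317,260) hangs over the middle of the tray (rim centre 0.500, 0.334). Lower it until it touches.

Call:
play_rows(
  rows=[0.003,0,-0.01,0,0.2,0.003,0,-0.018,0,0.2,0.003,0,-0.022,0,0.2,0.003,0,-0.022,0,0.2],
)

```text
time_s: 14.7
tcp_pos: [0.4975, 0.3349, 0.0184]
eef_rot: [-91.1, 0.1, -87.6]
contact_force: [-0.4, -0.1, -4.6]
opening: 0.0382
```

Call:
play_rows(
  rows=[0,0,-0.0015,0,0.2,0,0,-0.003,0,0.2],
)

```text
time_s: 14.9
tcp_pos: [0.4975, 0.335, 0.0155]
eef_rot: [-91.0, 0.1, -87.6]
contact_force: [0.6, 0.0, -3.9]
opening: 0.0383
```

Call:
play_rows(
  rows=[0,0,-0.001,0,0.2,0,0,-0.001,0,0.2],
)

```text
time_s: 15.1
tcp_pos: [0.4976, 0.3351, 0.0146]
eef_rot: [-91.0, 0.2, -87.6]
contact_force: [0.4, -0.9, -4.3]
opening: 0.038
```

Call:
play_rows(
  rows=[0,0,-0.001,0,0.2,0,0,-0.001,0,0.2],
)

```text
time_s: 15.3
tcp_pos: [0.4978, 0.3353, 0.0145]
eef_rot: [-91.0, 0.2, -87.6]
contact_force: [-2.9, -1.7, 3.6]
opening: 0.0382
```

Call:
play_rows(
  rows=[0,0,-0.001,0,0.2,0,0,-0.001,0,0.2],
)

```text
time_s: 15.5
tcp_pos: [0.4982, 0.3354, 0.0145]
eef_rot: [-91.0, 0.2, -87.6]
contact_force: [-3.8, -2.0, 5.7]
opening: 0.0384
```

Touchdown: the z force turned from -4 to +6 N. Release gently, then rise.

Call:
play_rows(
  rows=[0,0,0,0,0.46,0,0,0,0,0.5,0,0,0,0,0.55,0,0,0,0,0.6,0,0,0,0,0.65,0,0,0,0,0.7,0,0,0,0,0.7],
  force=20,
)

```text
time_s: 16.2
tcp_pos: [0.4982, 0.3354, 0.0145]
eef_rot: [-91.0, 0.2, -87.6]
contact_force: [-0.6, 0.0, -0.0]
opening: 0.06
```

Call:
play_rows(
  rows=[0,0,0.01,0,0.7,0,0,0.03,0,0.7,0,0,0.06,0,0.7,0,0,0.1,0,0.7,0,0,0.14,0,0.7,0,0,0.17,0,0.7,0,0,0.17,0,0.7],
)

```text
time_s: 16.9
tcp_pos: [0.5013, 0.3368, 0.1913]
eef_rot: [-90.4, 0.4, -87.6]
contact_force: [1.0, -0.1, 0.5]
opening: 0.0599
```

```bash
python3 - <<'E'
from h import *
import time
print(state()["tcp_pos"],state()["contact_force"],state()["opening"])
for n in("scene","side"):
    p,d=vision.snapshot(n)
    k,l,st,c=cv2.connectedComponentsWithStats(hsv(p,(12,110,80),(32,255,255)))
    for i in range(1,k):
        if 80<st[i,4]<900:
            Q=pts(n,p,d,cv2.erode((l==i).astype(np.uint8),np.ones((2,2))))
            m=np.median(Q,0)
            if .4<m[0]<.75 and -.15<m[1]<.42: print(n,c[i].round(),rect(Q),"zmax",Q[:,2].max().round(4))
s,p,d,K,T=wsnap('pics/w8.png'); look('pics/w8.png')
a=np.load("scene0.npz")["p"]; p,_=vision.snapshot("scene")
df=np.abs(a.astype(int)-p).max(2)>40
print("changed px tape",df[155:198,380:420].sum(),"pliers",df[280:335,192:270].sum())
cv2.imwrite("pics/end.png",p[:,:,::-1])
E
```

```text
[0.50131287 0.33683766 0.19128205] [ 0.96740334 -0.11342032  0.52582804] 0.05994288848385543
scene [357. 142.] [array([503.8, 332.4]), array([39.5, 45.6]), np.float64(89.1)] zmax 0.0456
scene [399. 177.] [array([696.1, 276.4]), array([89.5, 96.1]), np.float64(10.2)] zmax 0.0536
scene [307. 233.] [array([664.4, -68.7]), array([37.2, 27.5]), np.float64(0.5)] zmax 0.0559
side [346. 110.] [array([700.1, 292.2]), array([53.7, 76.6]), np.float64(38.9)] zmax 0.0489
side [272. 116.] [array([498.2, 325.1]), array([48.2, 26.9]), np.float64(3.8)] zmax 0.0457
side [346. 126.] [array([681. , 245.8]), array([33.1, 90.1]), np.float64(76.4)] zmax 0.0472
side [383. 209.] [array([663.8, -65.5]), array([32.2, 49.9]), np.float64(89.1)] zmax 0.0541
17.05 [0.49777471 0.33524783 0.18425156] [-90.98405384   0.15551163 -87.59040759] 0.059923518031385035 [-0.13435919 -0.0693429  -1.00258444]
block 0 
base 11248 [array([587.8,  20.5]), array([194.3, 116.8]), np.float64(2.6)]
changed px tape 0 pliers 215
  return _methods._mean(a, axis=axis, dtype=dtype,
  ret = um.true_divide(
```

View pics/end.png

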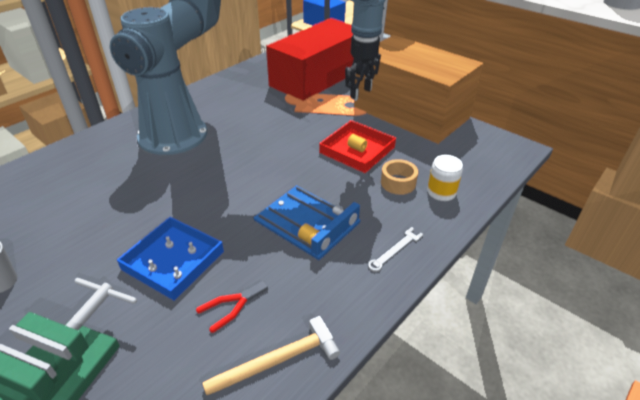

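The end view shows the reject in the red tray at (357,142), the fitting sleeve home against the block at (307,233), and the tape (399,177) and pliers (235,305) where they were. I'll hand it in.

```bash
python3 -c "
from rig import ticket
print(ticket.hand_in())"
```

```text
the job is handed in; nothing more can be done
None
```

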